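# Find the heavy side of a vibrator rotor by feel and hold it down

### The job

The closed steel drum in the bearing stand is the rotor of a small vibration motor: a weight is cast into one side of it, but from outside you cannot see where. Take the crank on its shaft by the handle, spin the drum at least once right round by hand, feeling where its heavy side is, then turn it until the heavy side points straight down and hold it there, motionless, so that I can clamp the shaft: you finish while still gripping the crank handle. Leave the other things on the bench where they are.

Things in the scene. Friction and masses are not known exactly. Their poses are not given: they have to be found in the camera images.
- stand: Bolted-down bearing stand. Origin on the bench under the drum's middle; y along the shaft (level), z up, x level and square to the shaft. Base plate 130 (x) by 170 (y) by 12 mm. Bearing blocks at y = -62 to -42 and +42 to +62 mm, 40 mm wide, with round heads of 24 mm radius about the shaft. A clamp screw sticks out of the block at y = -52 mm to x = -44 mm, at shaft height.
- shaft_centre (a point): Point on the shaft's axis in the middle of the drum, 105 mm above the bench, fixed to the stand and with the stand's axes: the shaft runs along y. The crank sits on its +y end.
- drum (a point): The drum: plain closed steel, 68 mm radius, 34 mm thick. This point: its middle, at shaft_centre; its axes turn with the drum and are the stand's when joint rotor reads 0. A hidden weight of 0.55 to 0.8 kg is centred 42 mm off the shaft, in a direction new each time and not tied to the crank; else drum and crank are balanced (the crank has its own counterweight).
- handle: Black revolving crank handle, a plain cylinder 22 mm thick and 82 mm long along the shaft's direction, 50 mm off the shaft axis. Origin in its middle, at y = +121 mm from shaft_centre. It spins freely on its pin, so the hand need not turn with the crank. Crank arm and counterweight lie at y = 66 to 78 mm, within 60 mm of the axis; under the handle's circle there is only the bench.
- rotor (a joint): Turn of shaft, drum and crank, rad: 0 with the handle straight up, growing as the drum's top moves to the stand's +x; endless; starts within +-0.6. The bearings drag with 0.36 N m, just above the weight's pull (0.22 to 0.33 N m with the heavy side level), so it stays where it is left; the heavy side resists on its way up and helps on its way down. At the start it is over 30 deg from straight down.
- spool: Bystander: spool of solder wire standing upright, 64 mm diameter, 50 mm high, 0.5 kg. Origin under its centre. To be left alone.
- board: Bystander: green circuit board lying flat, 100 x 70 mm, up to 16 mm high with its parts. Origin under its centre. To be left alone.
- tray: Bystander: black open tray of screws, 120 x 90 x 35 mm. Origin under its centre. To be left alone.
- screwdriver: Bystander: screwdriver lying flat, 160 mm long, handle 26 mm thick. Origin under its middle. To be left alone.

How it is judged:
On the way:
1. the drum has been spun once round by its crank handle, either way ((value of joint rotor above 5.5 rad or value of joint rotor below -5.5 rad) and contact force between the fingers and handle above 1 N), for 0.1 s.
At the end, for the whole second after the job is handed in: The drum's heavy side (the centre of its hidden weight) points straight down to within 15 degrees, the drum is at rest (under 0.05 rad/s), and the fingers are still gripping the crank handle (over 3 N) (z of hidden_weight_c0 in the frame of shaft_centre below 0 m and x of hidden_weight_c0 in the frame of shaft_centre between -0.0109 and 0.0109 m and contact force between the fingers and handle above 3 N and velocity of joint rotor between -0.05 and 0.05 rad/s); the arm keeps its last pose, push and grip.
It fails at once if a bystander is moved by more than 15 mm (distance of any of spool, board, tray, screwdriver from where it was at the start of the episode above 0.015 m).
It also fails if it takes over 61 s, if anything falls off the work surface, if the arm or the gripper's body presses on something with over 40 N, if the wrist force passes 120 N, or if a joint passes its speed limit or range.

### The arm

A 7-joint arm with a two-finger parallel gripper is mounted at the origin on the work surface. World frame = base frame: x ahead of the robot, y to its left, z up, the work surface at z = 0. Lengths are in m, angles in rad, forces in N, time in s.
With the tool pointing down it reaches from about 0.4 to 0.85 m from the base axis. Payload 4.5 kg.
Tool frame: the origin (TCP) lies on the centre line of the jaws, within the pads' length; the fingertips stand 8 mm ahead of it and the grasp point (between the pads) lies 11 mm behind it; z points along the fingers, x is the direction in which the jaws open and shut, and the axes are right-handed (so a half turn about z gives the same grasp; the last joint's range is limited). The gripper opens to 88 mm and grips with 3 to 60 N. Pads are 18 mm wide; open, the fingers measure 123 mm over their backs; the gripper's body (75 mm by 187 mm) begins 45 mm behind the grasp point.
Start: joints at [-1.19, 0.689, -0.195, 1.565, 0.157, 0.902, -0.215], TCP at [0.212, 0.588, 0.247] pointing down, gripper open.
Joint ranges: [-3.01, 3.01], [-0.46, 2.08], [-1.47, 1.51], [0.13, 2.56], [-1, 4.14], [0.04, 2.09], [-2.66, 2.66]. Speed limits (rad/s): [2.57, 2.57, 3.14, 3.14, 3.14, 3.14, 3.14].

### API

Orientations are given as a unit quaternion [x, y, z, w].
In Python, from plant import get_state, snapshot, finish_job, boxes_of, pinpoint gives the robot as it stands.
- The arm moves only by the shell command python3 -m creep 'ROWS' [FORCE]. ROWS is JSON, a list of rows, each an object with "hand": the finger opening in m, from 0 to 0.0881; "slide": the shift along the tool's x, y, z in m, a list of three; "turn": the turn about the tool's z in degrees. A call has 1 to 5 rows; each row shifts and turns the commanded pose from where the row before left it, along the tool's axes as they then stand; what a row does not reach is not made up. A row lasts 1/8 s, in which the tool goes at most 62.5 mm and 10.7 degrees, less where a joint would pass 70% of its speed; a pose out of reach is approached as far as the arm can. A call is refused whole if a number of a shift passes 0.0625 or a number of a turn 10.7, either way. A call with a gripper value outside its range is refused whole. The fingers move at their own pace and stop on an object; FORCE is the grip in N (left out, the last holds). Time passes only in rows, so rows that do not move let the fingers close. It gives the time, the measured TCP pose, the force and the opening at its end, in the units of the state.
- get_state(): the state, without advancing time (a new reading comes with each control period).
- snapshot(name): name is "scene" or "side" or "wrist"; returns a dict with "frame" (420x560x3 uint8, red, green, blue), "depth" (420x560 float32, m along the optical axis (not along the pixel's ray), 0 where there is no reading), "mtx" (3x3 intrinsics, pixels), "camera_from_world" (4x4, takes a point from world to camera coordinates). Camera axes: x right, y down, z forward; pixel columns grow to the right and rows downward; lengths in m; the calibration is good to about 2 mm. A picture is of the moment at which its call begins.
- finish_job(): hands the job in, once; it reports no verdict.
Trained networks look in a picture, given as the dict that the camera call returned (one of the last four; its "shot" number tells which), for a name from the list of things; names that differ only in an ending like _2 or _b are one class to them, and where a whole thing is asked for, a point or a joint stands for the part that bears it (a point fixed in the world has none). Each returns a list of dicts, best first, with "conf" (0 to 1); they miss things now and then, are a little off and sometimes report something else, mostly with a low value. They report only what shows in the picture. A call takes as long as a camera call.
- boxes_of(target, picture): "uv" ([column, row] in pixels, amid what is visible of it).
- pinpoint(target, picture): "uv" ([column, row] in pixels: a listed point, or the origin of a listed thing).
The state is a dict: "clock": time; "q": joint angles; "qd": joint speeds; "joint_torque": joint torques, N m; "tool_pos": TCP position; "eef_rot": TCP orientation; "contact_force": force on the tool from outside, world axes, zero at the start; "moment": the same for the moment, N m; "opening": opening from 0.0 (shut) to 1.0 (fully open).
Only numpy, scipy, OpenCV 4.12 (cv2) and the standard library are available. Lean on these libraries where they do the work, as an engineer would, in place of code of your own. Each camera call takes 0.05 s, during which the arm holds its last target.

## Working session

There is one attempt and no reset: what is moved stays moved. The work goes in short steps, Python scripts to look and compute and a shell command to move; the robot and the scene stay as the last step left them, time stands still between calls to the robot, and variables do not carry over. Pictures are saved under pics/ and viewed, and the job is handed in when it is done.

```bash
ls; mkdir -p pics
python3 - <<'E'
from plant import *
import cv2
s=get_state(); print(s)
for n in("scene","side","wrist"):
    p=snapshot(n); cv2.imwrite(f"pics/{n}0.png",p["frame"][:,:,::-1])
    for t in("handle","drum","shaft_centre","stand","spool","board","tray","screwdriver"):
        for f in(boxes_of,pinpoint):
            r=f(t,p)[:1]; print(n,t,f.__name__,r)
print(get_state()["clock"])
E
```

```text
pics
{'clock': 0.0, 'q': array([-1.19022052,  0.68997904, -0.19457644,  1.56632529,  0.1572898 ,
        0.90249276, -0.21511814]), 'qd': array([ 0.00031241,  0.00104906,  0.00179202, -0.00039241,  0.00085793,
       -0.00139716,  0.00166238]), 'joint_torque': array([-1.23022764e-03, -5.27554929e+01, -1.26734812e+00, -1.53422195e+01,
       -5.26327011e-02,  6.41997642e-03,  1.78519776e-04]), 'tool_pos': array([0.21222082, 0.58721928, 0.24591968]), 'eef_rot': array([ 8.18464009e-01,  5.74557087e-01, -7.16256407e-04,  5.53565596e-04]), 'contact_force': array([ 1.17936115, -0.35068061, -0.07274195]), 'moment': array([ 0.00964793,  0.02279957, -0.00474303]), 'opening': 0.9966068605962146}
scene handle call [{'uv': [322.6, 197.0], 'conf': 0.57}]
scene handle call [{'uv': [321.0, 198.1], 'conf': 0.56}]
scene drum call [{'uv': [272.9, 204.3], 'conf': 0.73}]
scene drum call [{'uv': [265.6, 213.6], 'conf': 0.96}]
scene shaft_centre call [{'uv': [274.7, 224.6], 'conf': 0.55}]
scene shaft_centre call [{'uv': [269.3, 213.0], 'conf': 0.84}]
scene stand call [{'uv': [271.9, 224.8], 'conf': 0.61}]
[... 1102 characters left out ...]
board call [{'uv': [227.2, 136.2], 'conf': 0.86}]
side tray call [{'uv': [405.1, 299.3], 'conf': 0.55}]
side tray call [{'uv': [400.5, 300.0], 'conf': 0.56}]
side screwdriver call [{'uv': [341.3, 379.5], 'conf': 0.95}]
side screwdriver call [{'uv': [351.3, 368.9], 'conf': 0.85}]
wrist handle call []
wrist handle call []
wrist drum call []
wrist drum call []
wrist shaft_centre call []
wrist shaft_centre call []
wrist stand call []
wrist stand call []
wrist spool call [{'uv': [175.6, 372.1], 'conf': 0.64}]
wrist spool call [{'uv': [180.1, 388.7], 'conf': 0.66}]
wrist board call []
wrist board call []
wrist tray call []
wrist tray call []
wrist screwdriver call []
wrist screwdriver call []
2.55
```

View pics/scene0.png

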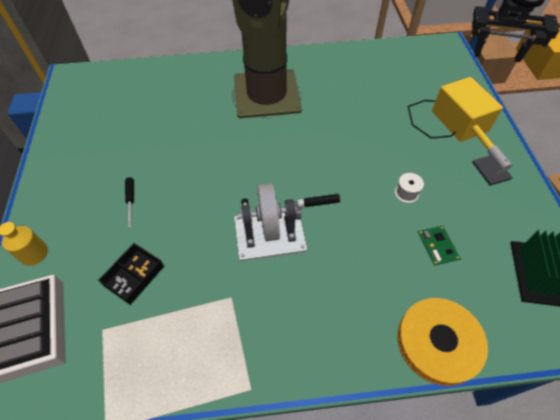

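View pics/side0.png

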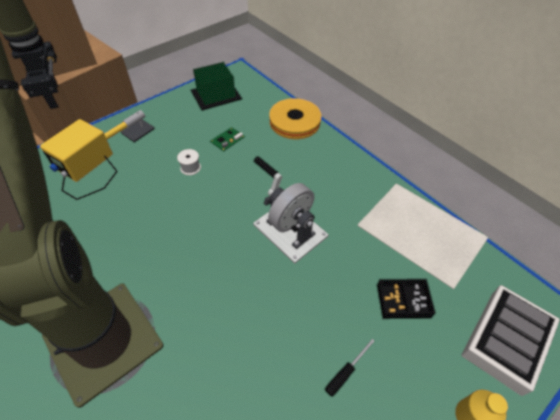

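```bash
cat > h.py <<'E'
import numpy as np
def world(p,uv,z=None,d=None):
    K=p["mtx"];T=np.linalg.inv(p["camera_from_world"]);o=T[:3,3]
    r=T[:3,:3]@np.linalg.solve(K,[uv[0],uv[1],1.])
    if z is not None: return o+r*(z-o[2])/r[2]
    return o+r*d
def proj(p,X):
    X=np.atleast_2d(X);T=p["camera_from_world"];c=X@T[:3,:3].T+T[:3,3];q=c@p["mtx"].T
    return q[:,:2]/q[:,2:]
def ray(p,uv):
    T=np.linalg.inv(p["camera_from_world"]);r=T[:3,:3]@np.linalg.solve(p["mtx"],[uv[0],uv[1],1.]);return T[:3,3],r/np.linalg.norm(r)
def tri(a,ua,b,ub):
    A=[];B=[]
    for p,u in((a,ua),(b,ub)):
        o,r=ray(p,u);M=np.eye(3)-np.outer(r,r);A.append(M);B.append(M@o)
    X=np.linalg.lstsq(np.vstack(A),np.hstack(B),rcond=None)[0]
    return X,[np.linalg.norm(M@X-m) for M,m in zip(A,B)]
E
python3 - <<'E'
from plant import *
from h import *
import pickle,cv2
S=snapshot("scene");D=snapshot("side");pickle.dump((S,D),open("p0.pkl","wb"))
print(np.linalg.inv(S["camera_from_world"])[:3,3],np.linalg.inv(D["camera_from_world"])[:3,3])
print("shaftc",tri(S,[268,213],D,[288,208]))
print("handle",tri(S,[321.5,200],D,[267,167.9]))
for n,u,v,z in(("stand",[269.9,233.2],[291.8,234.3],0),("spool",[407.5,195.4],[189.7,164],0),("board",[439.8,244.6],[227.2,136.2],0),("tray",[135.2,274.6],[400.5,300],0),("sd",[130,203],[351,369],0)):
    print(n,world(S,u,z=0)[:2],world(D,v,z=0)[:2])
def crop(p,c,n,h=60):
    x,y=c;i=p["frame"][y-h:y+h,x-int(h*1.3):x+int(h*1.3),::-1];cv2.imwrite(n,cv2.resize(i,None,fx=5,fy=5,interpolation=cv2.INTER_CUBIC))
crop(S,(275,210),"pics/sc1.png");crop(D,(285,205),"pics/sd1.png")
E
```

```text
[ 1.06624264 -0.06654464  0.91547387] [ 0.09908117 -0.50296138  0.92217047]
shaftc (array([ 0.52904523, -0.03910873,  0.09992061]), [np.float64(0.004040900255367809), np.float64(0.004040900255367923)])
handle (array([0.54569283, 0.0773461 , 0.15074015]), [np.float64(0.00297823296942527), np.float64(0.0029782329694252123)])
stand [ 0.52867599 -0.04078811] [ 0.52806716 -0.05509268]
spool [0.4531292 0.3443925] [0.4532066  0.35641895]
board [0.61148486 0.38234311] [0.62125257 0.38787533]
tray [ 0.60725779 -0.37948512] [ 0.60820974 -0.37632618]
sd [ 0.38943283 -0.41111246] [ 0.3934226  -0.41182617]
```

Run:
```python
import pickle
from h import *
S,D=pickle.load(open("p0.pkl","rb"))
# handle points in scene via depth: dark pixels
for nm,p,(x0,x1,y0,y1) in(("S",S,(302,345,190,212)),("D",D,(248,283,152,182))):
    f=p["frame"].astype(int);P=[]
    for y in range(y0,y1):
        for x in range(x0,x1):
            d=p["depth"][y,x]
            if f[y,x].max()<50 and d>0:
                w=world(p,(x,y),d=d)
                if w[2]>0.08:P.append(w)
    P=np.array(P);
    if len(P)<5: print(nm,len(P));continue
    c=np.median(P,0);u,s,v=np.linalg.svd(P-P.mean(0));t=(P-P.mean(0))@v[0]
    print(nm,len(P),c,P.mean(0),v[0],s,t.min(),t.max(),P.min(0),P.max(0))
```

```text
S 255 [0.55157507 0.07789723 0.16152726] [0.55065433 0.07776464 0.16055708] [ 0.04326183 -0.99906241 -0.0016487 ] [0.34992887 0.07857947 0.03400138] -0.03867070910226414 0.038036323752502 [0.54007783 0.03995019 0.15092376] [0.5577304  0.11625952 0.16648893]
D 139 [0.54051254 0.07596923 0.15959427] [0.54070575 0.07646019 0.15920852] [-0.04734401  0.99887808  0.00105949] [0.25070285 0.05214575 0.02326121] -0.03666862121472727 0.03760324677378972 [0.53376318 0.03998218 0.15060731] [0.54901158 0.11410273 0.16523496]
```

View pics/sc1.png

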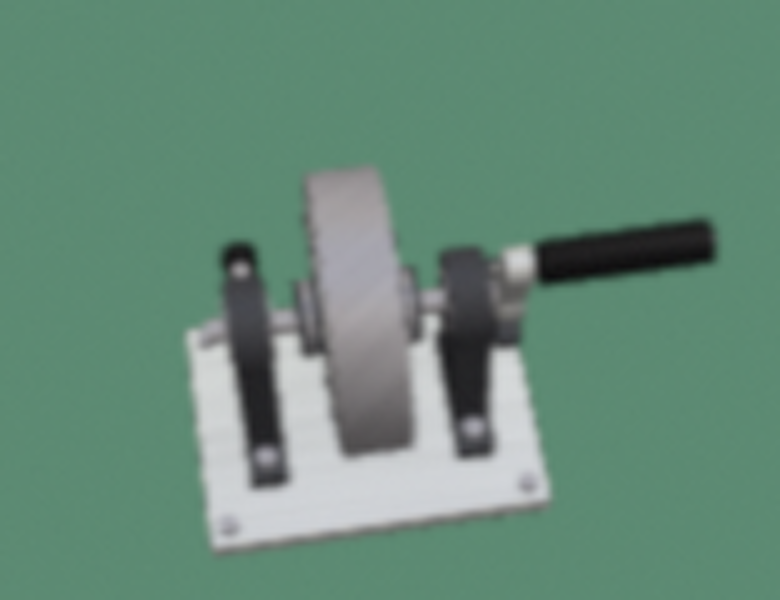

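View pics/sd1.png

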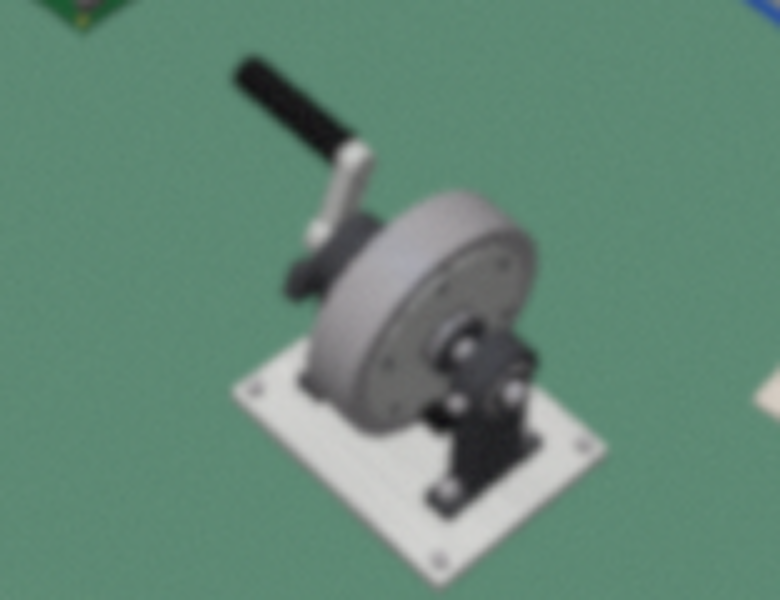

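Run:
```python
import pickle
from h import *
S,D=pickle.load(open("p0.pkl","rb"))
s=lambda u:(197+u[0]/5,150+u[1]/5)
d=lambda u:(285-78+u[0]/5,145+u[1]/5)
for n,p,f,L in(("S",S,s,[(213,550),(548,503),(190,332)]),("D",D,d,[(233,392),(440,588),(607,450)])):
    for u in L: print(n,world(p,f(u),z=.012))
# drum points by depth
for nm,p,(x0,x1,y0,y1) in(("S",S,(258,280,184,241)),("D",D,(268,316,183,232))):
    P=np.array([world(p,(x,y),d=p["depth"][y,x]) for y in range(y0,y1) for x in range(x0,x1) if p["depth"][y,x]>0])
    P=P[P[:,2]>.15]; print(nm,len(P),P.mean(0),np.median(P,0),P.min(0),P.max(0))
```

```text
S [ 0.60296117 -0.1224849   0.012     ]
S [0.59606605 0.04455469 0.012     ]
S [ 0.47428024 -0.12720178  0.012     ]
D [0.463899   0.03506468 0.012     ]
D [ 0.47071913 -0.13333754  0.012     ]
D [ 0.59868713 -0.12685914  0.012     ]
S 585 [ 0.54562214 -0.04170452  0.16642882] [ 0.54870816 -0.04172414  0.16870892] [ 0.48489753 -0.06118348  0.15011484] [ 0.58668167 -0.02226839  0.17828292]
D 531 [ 0.52549436 -0.04647876  0.16427872] [ 0.52362631 -0.04794895  0.16584594] [ 0.48092437 -0.0623231   0.15008973] [ 0.58265907 -0.02381055  0.17526741]
```

Run:
```python
import numpy as np
d=np.array([.545-.212,.091-.587])
n=12;a=70.15;t=(a-2.35)/n
for k in range(n):
    r=np.radians(a-t*k);x=np.array([np.cos(r),np.sin(r)]);y=np.array([x[1],-x[0]])
    print(k,np.round(d/n@x,4),np.round(d/n@y,4),round(t,2))
```

```text
0 -0.0295 0.0401 5.65
1 -0.0254 0.0428 5.65
2 -0.021 0.0451 5.65
3 -0.0165 0.047 5.65
4 -0.0118 0.0484 5.65
5 -0.0069 0.0493 5.65
6 -0.0021 0.0497 5.65
7 0.0028 0.0497 5.65
8 0.0077 0.0492 5.65
9 0.0125 0.0482 5.65
10 0.0172 0.0467 5.65
11 0.0217 0.0448 5.65
```

```bash
python3 -m creep '[{"hand":0.088,"slide":[-0.029,0.040,0],"turn":5.65},{"hand":0.088,"slide":[-0.025,0.043,0],"turn":5.65},{"hand":0.088,"slide":[-0.021,0.045,0],"turn":5.65},{"hand":0.088,"slide":[-0.0165,0.047,0],"turn":5.65}]' 50
```

```text
clock: 3.15
tool_pos: [0.3245, 0.422, 0.2469]
eef_rot: [0.916, 0.402, 0.0, -0.0]
contact_force: [0.9, -0.7, -0.4]
opening: 0.997
```

```bash
python3 -m creep '[{"hand":0.088,"slide":[-0.012,0.048,0],"turn":5.65},{"hand":0.088,"slide":[-0.007,0.049,0],"turn":5.65},{"hand":0.088,"slide":[-0.002,0.050,0],"turn":5.65},{"hand":0.088,"slide":[0.003,0.050,0],"turn":5.65},{"hand":0.088,"slide":[0.008,0.049,0],"turn":5.65}]'
python3 -m creep '[{"hand":0.088,"slide":[0.0125,0.048,0],"turn":5.65},{"hand":0.088,"slide":[0.017,0.047,0],"turn":5.65},{"hand":0.088,"slide":[0.022,0.045,0],"turn":5.65},{"hand":0.088,"slide":[0,0,0],"turn":0}]'
python3 - <<'E'
from plant import *
from h import *
import cv2,pickle
from scipy.spatial.transform import Rotation as R
s=get_state();print(s["tool_pos"],s["q"],s["contact_force"]);M=R.from_quat(s["eef_rot"]).as_matrix();print(M)
p=snapshot("wrist");pickle.dump(p,open("w1.pkl","wb"));cv2.imwrite("pics/w1.png",p["frame"][:,:,::-1])
print(np.linalg.inv(p["camera_from_world"]).round(3),pinpoint("handle",p),boxes_of("handle",p))
E
```

```text
clock: 3.78
tool_pos: [0.4632, 0.2155, 0.247]
eef_rot: [0.986, 0.166, 0.0, -0.0]
contact_force: [-0.0, 1.0, -1.0]
opening: 1.002
clock: 4.28
tool_pos: [0.5477, 0.0875, 0.2469]
eef_rot: [1.0, 0.016, 0.001, 0.001]
contact_force: [-0.7, 1.0, -0.7]
opening: 0.999
[0.54773102 0.08747089 0.24688968] [-0.29469384  0.59403985  0.08449392  1.79116757 -0.06420297  0.75739888
 -0.14556259] [-0.6867154   1.04784268 -0.65802149]
[[ 0.99947078  0.03244574  0.0023327 ]
 [ 0.03245202 -0.99946962 -0.0027085 ]
 [ 0.00224358  0.00278277 -0.99999361]]
[[ 0.999  0.03   0.011  0.546]
 [ 0.032 -0.963 -0.267  0.157]
 [ 0.002  0.267 -0.964  0.385]
 [ 0.     0.     0.     1.   ]] [{'uv': [283.0, 220.6], 'conf': 0.82}] [{'uv': [283.5, 219.8], 'conf': 0.61}]
```

View pics/w1.png

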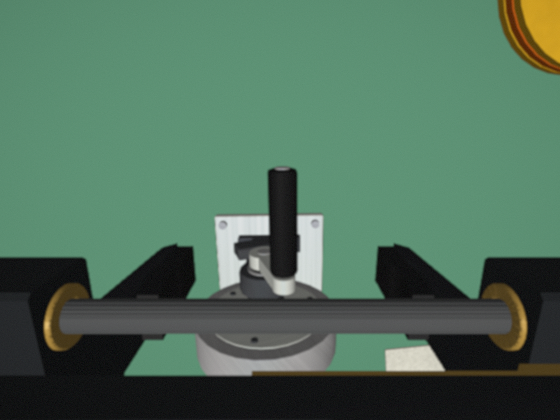

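Run:
```python
import pickle
from h import *
p=pickle.load(open("w1.pkl","rb"))
for y in range(172,272,12):
    xs=[x for x in range(260,305) if p["frame"][y,x].max()<60 and 0<p["depth"][y,x]<.29]
    P=np.array([world(p,(x,y),d=p["depth"][y,x]) for x in xs])
    if len(P): print(y,xs[0],xs[-1],P.mean(0).round(4),P[:,2].max().round(4), (P[:,0].max()-P[:,0].min()).round(4))
```

```text
172 268 295 [0.5448 0.1201 0.1601] 0.1627 0.019
184 269 296 [0.5458 0.1118 0.1607] 0.1637 0.0192
196 269 296 [0.5461 0.1032 0.1605] 0.1632 0.0194
208 269 296 [0.5463 0.0944 0.1605] 0.1636 0.0196
220 270 295 [0.5466 0.0856 0.1609] 0.1636 0.0182
232 270 295 [0.5469 0.0764 0.1609] 0.1634 0.0185
244 269 296 [0.5471 0.0669 0.1604] 0.1627 0.0202
256 270 295 [0.5474 0.0578 0.1613] 0.164 0.0188
268 270 295 [0.5477 0.0479 0.1609] 0.1633 0.0191
```

```bash
python3 -m creep '[{"hand":0.088,"slide":[-0.001,-0.006,0.03],"turn":-0.4},{"hand":0.088,"slide":[0,0,0.04],"turn":0},{"hand":0.088,"slide":[0,0,0.0355],"turn":0},{"hand":0.088,"slide":[0,0,0],"turn":0}]' 50 && python3 -m creep '[{"hand":0,"slide":[0,0,0],"turn":0},{"hand":0,"slide":[0,0,0],"turn":0},{"hand":0,"slide":[0,0,0],"turn":0},{"hand":0,"slide":[0,0,0],"turn":0}]' 50
```

```text
clock: 4.92
tool_pos: [0.5418, 0.0999, 0.1393]
eef_rot: [1.0, 0.025, -0.003, -0.0]
contact_force: [-0.5, 0.1, 1.0]
opening: 0.995
clock: 5.42
tool_pos: [0.5446, 0.0984, 0.1418]
eef_rot: [1.0, 0.024, 0.001, -0.0]
contact_force: [0.3, -0.8, 0.3]
opening: 0.569
```

```bash
python3 -m creep '[{"hand":0,"slide":[0,0,0],"turn":0},{"hand":0,"slide":[0,0,0],"turn":0},{"hand":0,"slide":[0,0,0],"turn":0},{"hand":0,"slide":[0,0,0],"turn":0},{"hand":0,"slide":[0,0,0],"turn":0}]' 50; python3 -m creep '[{"hand":0,"slide":[0,0,0],"turn":0},{"hand":0,"slide":[0,0,0],"turn":0}]' 50
cat > log.py <<'E'
from plant import get_state
import json,numpy as np
s=get_state();p=s["tool_pos"];f=s["contact_force"]
open("log.jsonl","a").write(json.dumps({k:np.asarray(v).tolist() for k,v in s.items()})+"\n")
e=np.array([np.cos(.04),np.sin(.04),0])
x=(p-[.528,.092,0])@e;z=p[2]+.011-.105
th=np.arctan2(x,z);t=np.array([np.cos(th),-np.sin(th)]);fx=f@e
print("th %.3f r %.4f x %.4f z %.4f fx %.1f fz %.1f fy %.1f  ft %.2f fr %.2f v %.3f"%(th,np.hypot(x,z),x,z,fx,f[2],f[1],fx*t[0]+f[2]*t[1],fx*t[1]*-1+f[2]*t[0],abs(s["qd"]).max()))
E
python3 log.py
```

```text
clock: 6.05
tool_pos: [0.5456, 0.0984, 0.1414]
eef_rot: [1.0, 0.024, 0.001, -0.0]
contact_force: [4.4, 0.3, -2.7]
opening: 0.221
clock: 6.3
tool_pos: [0.5456, 0.0984, 0.1414]
eef_rot: [1.0, 0.024, 0.001, -0.0]
contact_force: [5.3, 0.9, -2.9]
opening: 0.225
th 0.361 r 0.0506 x 0.0179 z 0.0474 fx 5.3 fz -2.9 fy 0.9  ft 6.00 fr -0.80 v 0.003
```

Run:
```python
import numpy as np
for k in range(0,34):
    a=np.radians(21+12*k);b=a+np.radians(12)
    print(21+12*k,"%.4f %.4f"%(.05*(np.sin(b)-np.sin(a)),-.05*(np.cos(b)-np.cos(a))))
```

```text
21 0.0093 0.0047
33 0.0081 0.0066
45 0.0066 0.0081
57 0.0047 0.0093
69 0.0027 0.0101
81 0.0005 0.0104
93 -0.0016 0.0103
105 -0.0037 0.0098
117 -0.0057 0.0088
129 -0.0074 0.0074
141 -0.0088 0.0057
153 -0.0098 0.0037
165 -0.0103 0.0016
177 -0.0104 -0.0005
189 -0.0101 -0.0027
201 -0.0093 -0.0047
213 -0.0081 -0.0066
225 -0.0066 -0.0081
237 -0.0047 -0.0093
249 -0.0027 -0.0101
261 -0.0005 -0.0104
273 0.0016 -0.0103
285 0.0037 -0.0098
297 0.0057 -0.0088
309 0.0074 -0.0074
321 0.0088 -0.0057
333 0.0098 -0.0037
345 0.0103 -0.0016
357 0.0104 0.0005
369 0.0101 0.0027
381 0.0093 0.0047
393 0.0081 0.0066
405 0.0066 0.0081
417 0.0047 0.0093
```

```bash
python3 -m creep '[{"hand":0,"slide":[0.0093,0,0.0047],"turn":0},{"hand":0,"slide":[0.0081,0,0.0066],"turn":0}]' >/dev/null; python3 log.py
python3 -m creep '[{"hand":0,"slide":[0.0066,0,0.0081],"turn":0}]'; python3 log.py
python3 -m creep '[{"hand":0,"slide":[0.0047,0,0.0093],"turn":0}]' ; python3 log.py
```

```text
th 0.740 r 0.0503 x 0.0339 z 0.0371 fx -0.7 fz 8.6 fy -0.6  ft -6.32 fr 5.83 v 0.165
clock: 6.68
tool_pos: [0.5689, 0.0995, 0.1229]
eef_rot: [1.0, 0.024, 0.001, -0.0]
contact_force: [1.1, -1.6, 5.7]
opening: 0.231
th 0.959 r 0.0503 x 0.0412 z 0.0289 fx 1.0 fz 5.7 fy -1.6  ft -4.06 fr 4.13 v 0.155
clock: 6.8
tool_pos: [0.5739, 0.0997, 0.1133]
eef_rot: [1.0, 0.024, 0.001, -0.0]
contact_force: [2.8, -0.7, 3.7]
opening: 0.235
th 1.174 r 0.0501 x 0.0462 z 0.0193 fx 2.8 fz 3.7 fy -0.7  ft -2.38 fr 4.00 v 0.156
```

```bash
m(){ :; }
python3 -m creep '[{"hand":0,"slide":[0.0027,0,0.0101],"turn":0}]' >/dev/null; python3 log.py
python3 -m creep '[{"hand":0,"slide":[0.0005,0,0.0104],"turn":0}]' >/dev/null; python3 log.py
python3 -m creep '[{"hand":0,"slide":[-0.0016,0,0.0103],"turn":0}]' >/dev/null; python3 log.py
python3 -m creep '[{"hand":0,"slide":[-0.0037,0,0.0098],"turn":0}]' >/dev/null; python3 log.py
```

```text
th 1.392 r 0.0500 x 0.0492 z 0.0089 fx 2.5 fz 2.8 fy -0.6  ft -2.31 fr 2.95 v 0.156
th 1.612 r 0.0498 x 0.0498 z -0.0021 fx 3.9 fz 2.4 fy -0.9  ft -2.54 fr 3.77 v 0.171
th 1.831 r 0.0497 x 0.0480 z -0.0128 fx 5.3 fz 0.8 fy -0.6  ft -2.08 fr 4.88 v 0.181
th 2.050 r 0.0496 x 0.0440 z -0.0229 fx 3.7 fz 0.4 fy -1.2  ft -2.11 fr 3.12 v 0.230
```

```bash
python3 -m creep '[{"hand":0,"slide":[-0.0057,0,0.0088],"turn":0}]' >/dev/null; python3 log.py
python3 -m creep '[{"hand":0,"slide":[-0.0074,0,0.0074],"turn":0}]' >/dev/null; python3 log.py
python3 -m creep '[{"hand":0,"slide":[-0.0088,0,0.0057],"turn":0}]' >/dev/null; python3 log.py
python3 -m creep '[{"hand":0,"slide":[-0.0098,0,0.0037],"turn":0}]' >/dev/null; python3 log.py
python3 -m creep '[{"hand":0,"slide":[-0.0103,0,0.0016],"turn":0}]' >/dev/null; python3 log.py
python3 -m creep '[{"hand":0,"slide":[-0.0104,0,-0.0005],"turn":0}]' >/dev/null; python3 log.py
```

```text
th 2.270 r 0.0495 x 0.0379 z -0.0319 fx 5.0 fz -1.4 fy -0.6  ft -2.14 fr 4.72 v 0.213
th 2.492 r 0.0494 x 0.0299 z -0.0394 fx 3.6 fz 0.2 fy 0.4  ft -3.00 fr 2.00 v 0.229
th 2.715 r 0.0494 x 0.0204 z -0.0450 fx 2.6 fz 1.5 fy 0.1  ft -3.00 fr -0.34 v 0.237
th 2.928 r 0.0494 x 0.0105 z -0.0483 fx 2.6 fz 3.9 fy 0.2  ft -3.41 fr -3.23 v 0.247
th 3.129 r 0.0494 x 0.0006 z -0.0494 fx 4.4 fz 3.1 fy -0.4  ft -4.48 fr -3.00 v 0.245
th -2.953 r 0.0495 x -0.0092 z -0.0486 fx 5.6 fz 1.7 fy 0.7  ft -5.15 fr -2.75 v 0.239
```

```bash
python3 -m creep '[{"hand":0,"slide":[-0.0101,0,-0.0027],"turn":0}]' >/dev/null; python3 log.py
python3 -m creep '[{"hand":0,"slide":[-0.0093,0,-0.0047],"turn":0}]' >/dev/null; python3 log.py
python3 -m creep '[{"hand":0,"slide":[-0.0081,0,-0.0066],"turn":0}]' >/dev/null; python3 log.py
python3 -m creep '[{"hand":0,"slide":[-0.0066,0,-0.0081],"turn":0}]' >/dev/null; python3 log.py
```

```text
th -2.751 r 0.0495 x -0.0188 z -0.0458 fx 7.6 fz -0.4 fy 0.2  ft -7.20 fr -2.56 v 0.220
th -2.547 r 0.0495 x -0.0278 z -0.0410 fx 6.6 fz -4.3 fy -0.4  ft -7.88 fr -0.10 v 0.201
th -2.338 r 0.0496 x -0.0357 z -0.0345 fx 7.3 fz -5.6 fy -0.4  ft -9.10 fr -1.30 v 0.169
th -2.130 r 0.0498 x -0.0422 z -0.0264 fx 8.6 fz -6.4 fy 0.2  ft -10.01 fr -3.91 v 0.152
```

```bash
python3 -m creep '[{"hand":0,"slide":[-0.0047,0,-0.0093],"turn":0}]' >/dev/null; python3 log.py
python3 -m creep '[{"hand":0,"slide":[-0.0027,0,-0.0101],"turn":0}]' >/dev/null; python3 log.py
python3 -m creep '[{"hand":0,"slide":[-0.0005,0,-0.0104],"turn":0}]' >/dev/null; python3 log.py
python3 -m creep '[{"hand":0,"slide":[0.0016,0,-0.0103],"turn":0}]' >/dev/null; python3 log.py
python3 -m creep '[{"hand":0,"slide":[0.0037,0,-0.0098],"turn":0}]' >/dev/null; python3 log.py
python3 -m creep '[{"hand":0,"slide":[0.0057,0,-0.0088],"turn":0}]' >/dev/null; python3 log.py
```

```text
th -1.922 r 0.0499 x -0.0469 z -0.0172 fx 9.5 fz -9.0 fy 0.1  ft -11.75 fr -5.77 v 0.165
th -1.715 r 0.0501 x -0.0496 z -0.0072 fx 8.8 fz -11.5 fy 0.1  ft -12.64 fr -7.09 v 0.169
th -1.510 r 0.0503 x -0.0502 z 0.0031 fx 9.1 fz -13.5 fy 0.4  ft -12.94 fr -9.87 v 0.180
th -1.307 r 0.0505 x -0.0488 z 0.0132 fx 9.8 fz -15.9 fy 1.0  ft -12.76 fr -13.54 v 0.218
th -1.107 r 0.0507 x -0.0454 z 0.0227 fx 9.5 fz -19.7 fy 0.5  ft -13.36 fr -17.26 v 0.245
th -0.916 r 0.0510 x -0.0404 z 0.0310 fx 9.3 fz -24.5 fy 0.9  ft -13.79 fr -22.26 v 0.260
```

```bash
python3 -m creep '[{"hand":0,"slide":[0.0074,0,-0.0074],"turn":0}]' >/dev/null; python3 log.py
python3 -m creep '[{"hand":0,"slide":[0.0088,0,-0.0057],"turn":0}]' >/dev/null; python3 log.py
python3 -m creep '[{"hand":0,"slide":[0.0098,0,-0.0037],"turn":0}]' >/dev/null; python3 log.py
python3 -m creep '[{"hand":0,"slide":[0.0103,0,-0.0016],"turn":0}]' >/dev/null; python3 log.py
python3 -m creep '[{"hand":0,"slide":[0.0104,0,0.0005],"turn":0}]' >/dev/null; python3 log.py
python3 -m creep '[{"hand":0,"slide":[0.0101,0,0.0027],"turn":0}]' >/dev/null; python3 log.py
```

```text
th -0.739 r 0.0512 x -0.0345 z 0.0378 fx 6.9 fz -27.5 fy 1.1  ft -13.42 fr -24.99 v 0.266
th -0.579 r 0.0512 x -0.0280 z 0.0429 fx 2.0 fz -26.9 fy 1.0  ft -13.02 fr -23.66 v 0.270
th -0.420 r 0.0510 x -0.0208 z 0.0466 fx -6.7 fz -17.9 fy 1.1  ft -13.43 fr -13.63 v 0.251
th -0.246 r 0.0506 x -0.0123 z 0.0491 fx -12.2 fz 0.6 fy 0.7  ft -11.65 fr 3.50 v 0.246
th -0.018 r 0.0503 x -0.0009 z 0.0503 fx -10.6 fz 11.4 fy 0.5  ft -10.42 fr 11.61 v 0.261
th 0.256 r 0.0504 x 0.0128 z 0.0488 fx -6.5 fz 7.5 fy 0.6  ft -8.21 fr 5.56 v 0.239
```

```bash
python3 -m creep '[{"hand":0,"slide":[0.0093,0,0.0047],"turn":0}]' >/dev/null; python3 log.py
python3 -m creep '[{"hand":0,"slide":[0.0081,0,0.0066],"turn":0}]' >/dev/null; python3 log.py
cat > fit.py <<'E'
import json,numpy as np
from scipy.optimize import least_squares
L=[json.loads(l) for l in open("log.jsonl")][1:]
e=np.array([np.cos(.04),np.sin(.04),0])
p=np.array([l["tool_pos"] for l in L]);f=np.array([l["contact_force"] for l in L])
x=(p-[.528,.092,0])@e;z=p[:,2]+.011-.105
c=least_squares(lambda c:np.hypot(x-c[0],z-c[1])-c[2],[0,0,.05]).x;print("circle",c)
th=np.unwrap(np.arctan2(x-c[0],z-c[1]));ft=(f@e)*np.cos(th)-f[:,2]*np.sin(th)
dr=np.sign(np.gradient(th))
# drum torque balance: -ft*r = D*dr - W*sin(phi), phi=th+d angle of weight from up (positive rot. toward +x)
A=np.c_[dr,-np.sin(th),-np.cos(th)]
for nm,m in(("all",dr!=0),("fwd",dr>0),("bwd",dr<0)):
    if m.sum()<6: continue
    s,_,_,_=np.linalg.lstsq(A[m],-ft[m]*.05,rcond=None)
    d=np.arctan2(s[2],s[1]);r=A[m]@s+ft[m]*.05
    print(nm,m.sum(),"D %.3f W %.3f d %.3f rms %.3f  target th %.3f"%(s[0],np.hypot(*s[1:]),d,r.std(),(np.pi-d)%(2*np.pi)))
print("th now",th[-1])
E
python3 fit.py
```

```text
th 0.496 r 0.0504 x 0.0240 z 0.0443 fx -4.8 fz 7.3 fy -0.6  ft -7.73 fr 4.15 v 0.207
th 0.721 r 0.0504 x 0.0333 z 0.0378 fx -3.4 fz 5.6 fy 1.1  ft -6.24 fr 2.01 v 0.167
circle [-0.00027093  0.00067777  0.05007571]
all 31 D 0.381 W 0.301 d -0.491 rms 0.025  target th 3.633
fwd 31 D 0.381 W 0.301 d -0.491 rms 0.025  target th 3.633
th now 7.017554998248769
```

```bash
python3 -m creep '[{"hand":0,"slide":[-0.0081,0,-0.0066],"turn":0}]' >/dev/null; python3 log.py
python3 -m creep '[{"hand":0,"slide":[-0.0093,0,-0.0047],"turn":0}]' >/dev/null; python3 log.py
python3 -m creep '[{"hand":0,"slide":[-0.0101,0,-0.0027],"turn":0}]' >/dev/null; python3 log.py
python3 -m creep '[{"hand":0,"slide":[-0.0104,0,-0.0005],"turn":0}]' >/dev/null; python3 log.py
python3 -m creep '[{"hand":0,"slide":[-0.0103,0,0.0016],"turn":0}]' >/dev/null; python3 log.py
```

```text
th 0.564 r 0.0507 x 0.0271 z 0.0428 fx 3.8 fz -10.1 fy 0.3  ft 8.61 fr -6.47 v 0.194
th 0.336 r 0.0508 x 0.0168 z 0.0479 fx 3.6 fz -9.2 fy 1.8  ft 6.40 fr -7.50 v 0.220
th 0.120 r 0.0509 x 0.0061 z 0.0506 fx 4.5 fz -12.3 fy 0.4  ft 5.93 fr -11.72 v 0.238
th -0.086 r 0.0510 x -0.0044 z 0.0508 fx 5.8 fz -13.5 fy 0.7  ft 4.59 fr -13.98 v 0.244
th -0.282 r 0.0510 x -0.0142 z 0.0490 fx 7.3 fz -15.2 fy -0.2  ft 2.83 fr -16.64 v 0.241
```

```bash
python3 -m creep '[{"hand":0,"slide":[-0.0098,0,0.0037],"turn":0}]' >/dev/null; python3 log.py
python3 -m creep '[{"hand":0,"slide":[-0.0088,0,0.0057],"turn":0}]' >/dev/null; python3 log.py
python3 -m creep '[{"hand":0,"slide":[-0.0074,0,0.0074],"turn":0}]' >/dev/null; python3 log.py
python3 -m creep '[{"hand":0,"slide":[-0.0057,0,0.0088],"turn":0}]' >/dev/null; python3 log.py
python3 -m creep '[{"hand":0,"slide":[-0.0037,0,0.0098],"turn":0}]' >/dev/null; python3 log.py
```

```text
th -0.469 r 0.0510 x -0.0230 z 0.0455 fx 9.3 fz -12.7 fy 0.0  ft 2.53 fr -15.50 v 0.255
th -0.662 r 0.0508 x -0.0312 z 0.0400 fx 8.2 fz -8.7 fy 0.5  ft 1.13 fr -11.90 v 0.277
th -0.865 r 0.0506 x -0.0385 z 0.0328 fx 7.3 fz -5.0 fy 0.4  ft 0.95 fr -8.83 v 0.282
th -1.071 r 0.0504 x -0.0442 z 0.0242 fx 7.4 fz -2.8 fy -0.1  ft 1.06 fr -7.88 v 0.270
th -1.283 r 0.0503 x -0.0482 z 0.0143 fx 5.5 fz 0.1 fy 0.1  ft 1.63 fr -5.28 v 0.289
```

```bash
python3 -m creep '[{"hand":0,"slide":[-0.0016,0,0.0103],"turn":0}]' >/dev/null; python3 log.py
python3 -m creep '[{"hand":0,"slide":[0.0005,0,0.0104],"turn":0}]' >/dev/null; python3 log.py
python3 -m creep '[{"hand":0,"slide":[0.0027,0,0.0101],"turn":0}]' >/dev/null; python3 log.py
python3 -m creep '[{"hand":0,"slide":[0.0047,0,0.0093],"turn":0}]' >/dev/null; python3 log.py
python3 -m creep '[{"hand":0,"slide":[0.0066,0,0.0081],"turn":0}]' >/dev/null; python3 log.py
python3 fit.py
```

```text
th -1.498 r 0.0503 x -0.0501 z 0.0037 fx 5.1 fz 1.5 fy 0.7  ft 1.90 fr -4.93 v 0.246
th -1.711 r 0.0502 x -0.0497 z -0.0070 fx 6.4 fz 3.2 fy 0.9  ft 2.24 fr -6.79 v 0.180
th -1.923 r 0.0501 x -0.0470 z -0.0173 fx 5.5 fz 5.0 fy 1.3  ft 2.85 fr -6.89 v 0.172
th -2.132 r 0.0500 x -0.0423 z -0.0266 fx 5.1 fz 8.4 fy 0.4  ft 4.35 fr -8.80 v 0.160
th -2.335 r 0.0499 x -0.0360 z -0.0345 fx 4.3 fz 11.6 fy 0.1  ft 5.38 fr -11.13 v 0.146
circle [-0.00023842  0.00070902  0.05008845]
all 46 D 0.377 W 0.310 d -0.475 rms 0.024  target th 3.616
fwd 31 D 0.381 W 0.302 d -0.491 rms 0.025  target th 3.633
bwd 15 D 0.382 W 0.333 d -0.446 rms 0.017  target th 3.587
th now 3.9342452011907243
```

```bash
python3 -m creep '[{"hand":0,"slide":[0.006,0,0.0051],"turn":0}]' >/dev/null; python3 log.py
python3 -m creep '[{"hand":0,"slide":[0.0067,0,0.0041],"turn":0}]' >/dev/null; python3 log.py
python3 fit.py; cp log.jsonl log_keep.jsonl
python3 -m creep '[{"hand":0,"slide":[0,0,0],"turn":0},{"hand":0,"slide":[0,0,0],"turn":0},{"hand":0,"slide":[0,0,0],"turn":0}]'; python3 log.py; python3 fit.py | tail -1
```

```text
th -2.486 r 0.0499 x -0.0304 z -0.0395 fx 2.8 fz 13.7 fy 0.3  ft 6.10 fr -12.53 v 0.130
th -2.626 r 0.0499 x -0.0246 z -0.0434 fx 0.5 fz 16.1 fy 1.2  ft 7.53 fr -14.26 v 0.149
circle [-0.00024487  0.00068919  0.05009997]
all 48 D 0.376 W 0.310 d -0.471 rms 0.024  target th 3.613
fwd 31 D 0.381 W 0.302 d -0.491 rms 0.025  target th 3.633
bwd 17 D 0.380 W 0.332 d -0.442 rms 0.017  target th 3.583
th now 3.645934705987876
clock: 12.8
tool_pos: [0.5041, 0.0965, 0.0503]
eef_rot: [1.0, 0.024, 0.0, -0.0]
contact_force: [3.9, 0.2, 5.9]
opening: 0.228
th -2.645 r 0.0497 x -0.0237 z -0.0437 fx 3.9 fz 5.9 fy 0.2  ft -0.65 fr -7.07 v 0.002
th now 3.6275695598951203
```

Run:
```python
from plant import *
from h import *
import cv2
p=snapshot("scene");cv2.imwrite("pics/end.png",p["frame"][:,:,::-1])
for t in("spool","board","tray","screwdriver"):
    r=pinpoint(t,p); print(t,r[:1], world(p,r[0]["uv"],z=0)[:2] if r else None)
s=get_state();print(s["tool_pos"],s["contact_force"],s["opening"],abs(s["qd"]).max(),s["clock"])
```

```text
spool [{'uv': [407.8, 193.1], 'conf': 0.82}] [0.44567196 0.34736742]
board [{'uv': [438.7, 241.9], 'conf': 0.6}] [0.6036123  0.38209302]
tray [{'uv': [132.3, 277.5], 'conf': 0.81}] [ 0.61425774 -0.38591026]
screwdriver [{'uv': [133.1, 204.5], 'conf': 0.73}] [ 0.39547706 -0.4022303 ]
[0.50412685 0.09651938 0.0503256 ] [3.8153297  1.35927243 6.01581483] 0.23145709538858475 0.0022522601925785064 13.05
```

View pics/end.png

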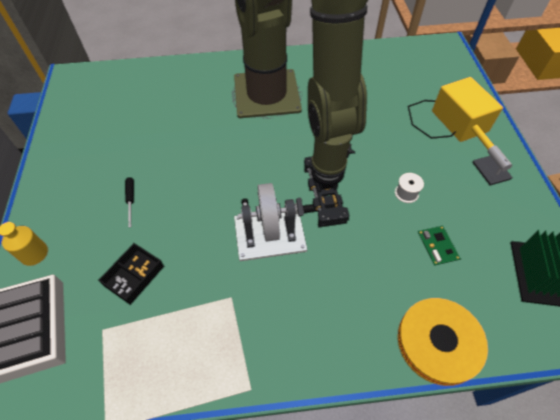

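The picture shows the gripper on the handle at about (320, 207). The spool, board, tray and screwdriver look the same as at the start. Everything is at rest, so I'm handing in.

```bash
python3 -c "
from plant import *
print(finish_job()); print(get_state()['clock'])"
```

```text
the job is handed in; nothing more can be done
None
the job is handed in; nothing more can be done
```

The job is handed in: by my estimate the drum's heavy side points straight down to within about 3°. The gripper is still holding the crank handle, and the drum is at rest.

- **Spin:** I took the handle with a 50 N grip and turned the drum forward just over a full turn. The rotor angle went from about 0.36 to 7.0 rad, past the 5.5 rad mark. I then turned it back to the target.
- **Finding the heavy side:** I fitted the turning force felt at the handle, in both directions. The drag came out at 0.38 N m and the weight's pull at 0.31 N m; the drag is slightly above the stated 0.36, and the pull is within the stated range. The heavy-side-down angle was 3.63 rad from the forward turn, 3.58 from the backward turn and 3.61 combined. The two directions differ by about 3°, well inside the 15° allowed.
- **Last checks:** The drum was held at 3.63 rad and the arm was still, with joint speeds near 0.002 rad/s. The finger opening stayed at about 20 mm around the 22 mm handle. The clock was at 13 s of the 61 s allowed.
- **Bystanders:** They look unmoved in the last picture. The network's positions for them differ by up to about 10 mm from the start, which I take as detector noise because the arm did not touch them.
- **Not measured:** I could not read the contact force between the fingers and the handle directly. I rely on the 50 N grip command and the steady finger opening.

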